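# Face the carving to the mark and clamp the turntable

## Robot

A 6-joint arm with a two-finger parallel gripper is mounted at the origin on the work surface. World frame = base frame: x ahead of the robot, y to its left, z up, the work surface at z = 0. Lengths are in mm, angles in degrees, forces in N, time in s.
With the tool pointing down it reaches from about 300 to 850 mm from the base axis. Payload 4.2 kg.
Tool frame: the origin (TCP) lies at the very end of the fingers, on their centre line; the grasp point (between the pads) lies 19 mm behind it; z points along the fingers, y is the line along which they close (so a half turn about z gives the same grasp; the last joint's range is limited). The gripper opens to 91 mm and grips with 3 to 60 N. Pads are 32 mm wide; open, the fingers measure 118 mm over their backs; the gripper's body (76 mm by 178 mm) begins 60 mm behind the grasp point.
Start: joints at [72.594, 18.312, 89.639, -0, 72.044, -1.146], TCP at [161.005, 552.015, 213.976] pointing down, gripper open.
Joint ranges: [-177.97, 177.97], [-48.28, 115.42], [12.27, 149.76], [-77.06, 257.06], [2.81, 150.46], [-146.56, 146.56]. Speed limits (degrees/s): [147.25, 147.25, 180, 180, 180, 180].

## Interface

Orientations are given as [roll, pitch, yaw] about the fixed x, y, z axes, in that order (R = Rz(yaw) Ry(pitch) Rx(roll)).
In Python, from workcell import env, grab_frame gives the robot as it stands. The module is installed in compiled form; this text tells all that it offers.
- The arm moves only by the tool move_arm, never from a script. Its argument "plan" is a list of rows, each an object of numbers: "tx", "ty", "tz": the shift along the tool's x, y, z in cm; "wx", "wy", "wz": the turn, a rotation vector about the tool's x, y, z in rad. In form: [{"tx": .., "ty": .., "tz": .., "wx": .., "wy": .., "wz": ..}, ...]. A call has 1 to 12 rows; each row shifts and turns the commanded pose from where the row before left it, along the tool's axes as they then stand; what a row does not reach is not made up. A row lasts 1/12 s, in which the tool goes at most 41.7 mm and 7.16 degrees, less where a joint would pass 70% of its speed; a pose out of reach is approached as far as the arm can. A call is refused whole if a number of a shift passes 4.17 or a number of a turn 0.125, either way. A call with a gripper value outside its range is refused whole. "gripper" is the finger opening in cm, from 0 to 9.12, set as the call begins (left out, the last holds). The fingers move at their own pace and stop on an object; "force" is the grip in N (left out, the last holds). Time passes only in rows, so rows that do not move let the fingers close. It gives the time, the measured TCP pose, the force, the opening and the grip force at its end, in the units of the state.
- env.state(): the state, without advancing time (a new reading comes with each control period).
- grab_frame(name): name is "scene" or "top" or "wrist"; returns a dict with "color" (384x512x3 uint8, red, green, blue), "vfov" (degrees; the focal length in pixels is half the picture's height over the tangent of half this angle, whatever the lens; pixels are square), "cx", "cy" (the principal point, pixels), "k1" (the pictures are not rectified: a ray, as slopes to the right and down, at radius r is drawn at 1 + k1 r^2 times it, then the intrinsics apply), "view" (4x4, takes a point from world to camera coordinates). Camera axes: x right, y up, looking along -z (the intrinsics and any distortion apply to the point x, -y, -z); pixel columns grow to the right and rows downward; lengths in mm; the calibration is good to about 2 mm. A picture is of the moment at which its call begins. There is no depth.
- env.job_done(): hands the job in; it is judged then, once.
The state is a dict: "time_s": time; "qpos": joint angles; "qvel": joint speeds; "effort": joint torques, N m; "ee_pos": TCP position; "ee_rot": TCP orientation; "force": force on the tool from outside, world axes, zero at the start; "torque": the same for the moment, N m; "gripper_width": finger opening in mm; "gripper_force": force on a finger pad.
Only numpy, scipy, OpenCV 4.12 (cv2) and the standard library are available. Lean on these libraries where they do the work, as an engineer would, in place of code of your own. Each camera call takes 0.05 s, during which the arm holds its last target. There are 200 camera calls.

## Task

Turn the carving turntable by pushing sideways on its white arm with a finger until the arm points straight at the red-capped bench dog, and leave it at rest there. Then push the yellow clamp lever round (counter-clockwise seen from above) all the way to its stop. Only push: do not pinch the arm or the lever, do not touch the carved head, and leave everything else where it stands.

Things in the scene. Friction and masses are not known exactly. Their poses are not given: they have to be found in the camera images.
- stand: Fixed dark steel stand of the turntable. Round foot of radius 88 mm and a flat 12 mm high bracket (50 mm wide, to 172 mm from the axis along the stand's +y) carrying the clamp lever. Origin on the turntable's vertical axis at table height, z up. The stand's yaw is within 0.12 rad of the world's. On top turns a dark wooden disc of radius 100 mm, from 36 to 54 mm above the table.
- turntable (a joint): Angle of the disc with arm and carving about the stand's vertical axis, rad, growing counter-clockwise seen from above, range -1.3 to 1.3. At 0 the arm points along the stand's -y. Stiff: dry friction of 0.3 N m (about 2 N at the arm), some damping; it stays where it is left. It starts within 0.17 of 0.
- spoke_tip (a point): Middle of the outer end face of the turntable's white-painted wooden arm, 165 mm from the axis, 47 mm above the table; x points outwards along the arm, z up, y across it. The arm is a straight radial bar, 16 mm wide, from 36 to 58 mm above the table, bare from the disc's rim (100 mm) to its tip (165 mm), nothing under it but the table. Side faces: turntable_c2, turntable_c3.
- carving_top (a point): Centre of the top of the pale carved wooden head, 164 mm above the table on the turntable's axis. The head is 78 mm across (90 mm over nose and ears) and 110 mm high, screwed on the middle of the disc; the face looks along the arm. Its solid parts are turntable_c4 to turntable_c6. Not to be touched.
- clamp (a joint): Angle of the yellow clamp lever about its own vertical pivot, rad; 0 is open, pointing along the stand's +y; it grows counter-clockwise seen from above, to the stop at 1.4, where the lever points nearly to the stand's -x. Dry friction of 0.12 N m; it stays where it is left. It starts between 0 and 0.35. Pushing it does not itself turn the turntable or change its stiffness.
- clamp_tip (a point): Middle of the end face of the yellow clamp lever, 90 mm from its pivot, 47 mm above the table; x points outwards along the lever, z up. The lever is a straight bar 14 mm wide, from 36 to 58 mm above the table, with a round steel hub of radius 15 mm on the pivot. Side faces: clamp_c2, clamp_c3. The pivot stands in the stand's frame at x = 20 mm, y = 145 mm.
- red_dog_top (a point): Centre of the top of the red-capped bench dog: a fixed upright wooden peg, 24 mm in diameter and 45 mm high, the upper 25 mm being a red cap. It stands 195 to 250 mm from the turntable's axis, 0.55 to 0.81 rad to either side of the stand's -y direction, beyond the sweep of the arm.
- blue_dog_top (a point): The same for the blue-capped bench dog on the other side; not the one to point at.
- mallet: Loose carver's mallet standing on its wooden head, 90 mm across, handle up, 225 mm high; standing upright, origin at the centre of its underside
- wax_jar: Loose jar, 64 mm across, 60 mm high; standing upright, origin at the centre of its underside
- chisel: Loose chisel lying flat, 240 mm long and 20 mm high, orange handle to its -x; origin underneath between handle and blade.
- blank: Loose block of pale wood, 130 x 60 x 35 mm; origin at the centre of its underside.
- sanding_block: Loose cork sanding block, 70 x 45 x 30 mm; origin at the centre of its underside.
- pencil_cup: Loose empty blue ceramic cup, 70 mm across, 90 mm high; standing upright, origin at the centre of its underside

How it is judged:
By the outcome, as a careful person would: the job done as asked, in the order asked, and still so for the second after the job is handed in, with the robot touching nothing.
It also fails if it takes over 61 s, if anything falls off the work surface, if the arm or the gripper's body presses on something with over 40 N, if the wrist force passes 120 N, or if a joint passes its speed limit or range.

## Working session

There is one attempt and no reset: what is moved stays moved. The work goes in short steps, Python scripts to look and compute and a tool call to move; the robot and the scene stay as the last step left them, time stands still between calls to the robot, and variables do not carry over. Pictures are saved under pics/ and viewed, at most 10 in all, crops included, and the job is handed in when it is done.

Besides the shell and the picture viewer there is one more tool, called after "Call:" by a JSON object that holds its "method" and its "body", one argument or row to a line. move_arm: Moves the arm, as the interface text tells. Its arguments: {"type":"object","properties":{"plan":{"type":"array","items":{"type":"object","properties":{"tx":{"type":"number"},"ty":{"type":"number"},"tz":{"type":"number"},"wx":{"type":"number"},"wy":{"type":"number"},"wz":{"type":"number"}}}},"gripper":{"type":"number"},"force":{"type":"number"}},"required":["plan"]}

```bash
mkdir -p pics
cat > h.py <<'E'
import numpy as np, cv2
from workcell import env, grab_frame
def ray(f,u,v):
    H=f["color"].shape[0]; F=H/2/np.tan(np.radians(f["vfov"])/2)
    K=np.array([[F,0,f["cx"]],[0,F,f["cy"]],[0,0,1]])
    p=cv2.undistortPoints(np.array([[[u,v]]],float),K,np.array([f["k1"],0,0,0,0.]))[0,0] if 0 else None
    d=np.array([(u-f["cx"])/F,(v-f["cy"])/F]); s=d.copy()
    for _ in range(30): s=d/(1+f["k1"]*(s@s))
    V=np.array(f["view"]); R=V[:3,:3]; o=-R.T@V[:3,3]
    return o,R.T@np.array([s[0],-s[1],-1])
def onz(f,u,v,z):
    o,d=ray(f,u,v); return (o+d*(z-o[2])/d[2])[:2]
def save(f,n): cv2.imwrite("pics/"+n,cv2.cvtColor(f["color"],cv2.COLOR_RGB2BGR))
E
python3 - <<'E'
from h import *
for n in("top","scene"):
    f=grab_frame(n); save(f,n+"0.png"); V=np.array(f["view"]); print(n,f["vfov"],f["cx"],f["cy"],f["k1"],-V[:3,:3].T@V[:3,3])
s=env.state(); print(s["time_s"],s["ee_pos"],s["ee_rot"],s["force"])
E
```

```text
top 42.31131793116887 254.01052200573943 197.99719737853937 0.006588040851163036 [ 437.29846973    8.7798795  1644.42813361]
scene 46.22464697477411 262.31301941881867 190.86154772575594 -0.07925752608132083 [1584.97496431 -261.10667632  985.64565724]
0.1 [160.87139394 551.56885461 213.23313742] [-1.79911309e+02 -4.13778618e-03  1.63735480e+02] [-0.33664095  0.09937066 -1.34276318]
```

View pics/top0.png

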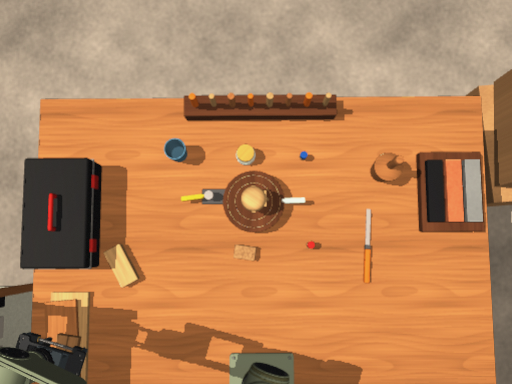

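View pics/scene0.png

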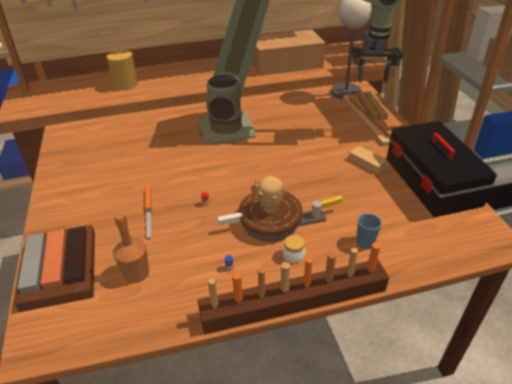

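The top view has +x up and +y left. The axis is near (254,200), the white arm's tip near (304,201), the red dog at (311,245), and the yellow lever runs from (207,196) to (183,198). Both pushes go towards the robot (-x).

```bash
cat > m.py <<'E'
from h import *
def blob(mask,c,r):
    m=np.zeros(mask.shape,np.uint8); cv2.circle(m,c,r,255,-1); m&=mask
    n,l,s,ce=cv2.connectedComponentsWithStats(m); 
    i=1+np.argmax(s[1:,4]); return (l==i).astype(np.uint8),ce[i],s[i]
def meas(f):
    c=f["color"]; hsv=cv2.cvtColor(c,cv2.COLOR_RGB2HSV); R={}
    I=cv2.inRange
    red=I(hsv,(0,190,90),(6,255,255))|I(hsv,(172,190,90),(180,255,255))
    blue=I(hsv,(105,150,80),(130,255,255)); yel=I(hsv,(24,170,120),(34,255,255)); wh=I(hsv,(0,0,150),(180,70,255))
    for n,m,p,r,z in(("red",red,(311,245),14,40),("blue",blue,(304,156),12,40),("clamp",yel,(192,198),28,58),("arm",wh,(297,203),60,58)):
        if n=="arm": m=m.copy(); m[:,:270]=0; m[265:]=0
        b,ce,s=blob(m,p,r)
        ys,xs=np.nonzero(b); P=np.array([onz(f,x,y,z) for x,y in zip(xs,ys)])
        mu=P.mean(0); w,v=np.linalg.eigh(np.cov((P-mu).T)); d=v[:,1]; t=(P-mu)@d
        R[n]=(mu,d,t.min(),t.max(),s[4]); print(n,s,mu.round(1),"dir",np.degrees(np.arctan2(d[1],d[0])).round(1),"ends",(mu+d*t.min()).round(1),(mu+d*t.max()).round(1))
    return R
E
python3 - <<'E'
from m import *
f=grab_frame("top"); meas(f); c=f["color"]
# disc: dark wood
hsv=cv2.cvtColor(c,cv2.COLOR_RGB2HSV)
dk=cv2.inRange(hsv,(0,0,0),(180,255,135)); 
b=cv2.resize(c[130:270,160:340],None,fx=4,fy=4,interpolation=cv2.INTER_CUBIC); cv2.imwrite("pics/crop.png",b[...,::-1])
print(onz(f,254,201,54),hsv[201,235],hsv[225,254],hsv[180,254],hsv[240,254])
E
```

```text
red [307 241   8   8  42] [ 447.6 -160.8] dir 82.4 ends [ 446.2 -171.4] [ 449.1 -148.9]
blue [301 152   6   7  32] [ 739.8 -140.9] dir 179.8 ends [ 749.4 -141. ] [ 729.5 -140.9]
clamp [181 194  23   7  98] [601.8 220.9] dir 97.5 ends [606.5 184.9] [597.1 256. ]
arm [282 197  23   7 120] [ 589.7 -105.2] dir 91.7 ends [ 590.7 -139.7] [588.7 -68.8]
[587.79263482  21.06475665] [ 15 128 161] [ 10 167 134] [ 11 168 117] [ 12 172 218]
```

View pics/crop.png

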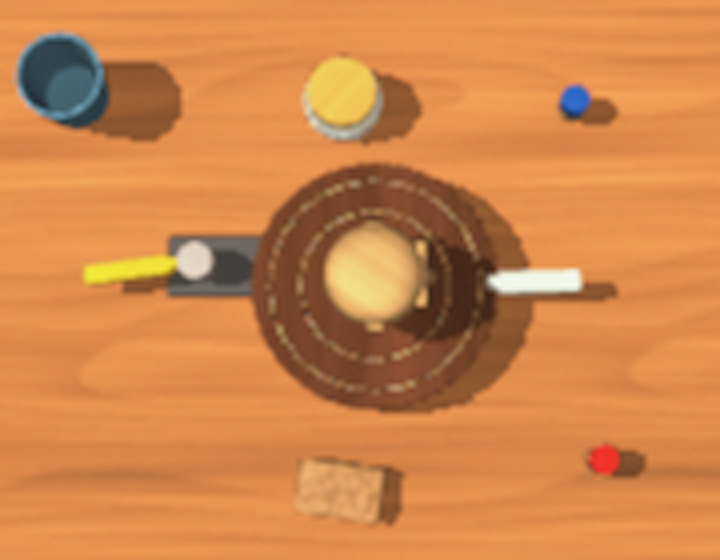

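Call:
{"method": "move_arm", "body": {
  "plan": [
    {"tx":-2.72,"ty":-2.11},
    {"tx":-2.72,"ty":-2.11},
    {"tx":-2.72,"ty":-2.11},
    {"tx":-2.72,"ty":-2.11},
    {"tx":-2.72,"ty":-2.11},
    {"tx":-2.72,"ty":-2.11},
    {"tx":-2.72,"ty":-2.11},
    {"tx":-2.72,"ty":-2.11},
    {"tx":-2.72,"ty":-2.11},
    {"tx":-2.72,"ty":-2.11},
    {"tx":-2.72,"ty":-2.11},
    {"tx":-2.72,"ty":-2.11}
  ],
  "gripper": 0,
  "force": 10
}}

```text
schema error: expected keys tx, ty, tz, wx, wy, wz
```

Call:
{"method": "move_arm", "body": {
  "plan": [
    {"tx":-2.72,"ty":-2.11},
    {"tx":-2.72,"ty":-2.11},
    {"tx":-2.72,"ty":-2.11},
    {"tx":-2.72,"ty":-2.11},
    {"tx":-2.72,"ty":-2.11},
    {"tx":-2.72,"ty":-2.11},
    {"tx":-2.72,"ty":-2.11},
    {"tx":-2.72,"ty":-2.11},
    {"tx":-2.72,"ty":-2.11},
    {"tx":-2.72,"ty":-2.11},
    {"tx":-2.72,"ty":-2.11},
    {"tx":-2.72,"ty":-2.11}
  ]
}}

```text
schema error: expected keys tx, ty, tz, wx, wy, wz
```

Call:
{"method": "move_arm", "body": {
  "plan": [
    {"wz":0.107},
    {"wz":0.107},
    {"wz":0.107},
    {"wz":0.107},
    {"wz":0.107},
    {"wz":0.107},
    {"wz":0.107},
    {"wz":0.107},
    {"wz":0.107},
    {"wz":0.107},
    {"wz":0.107},
    {"wz":0.107}
  ]
}}

```text
schema error: expected keys tx, ty, tz, wx, wy, wz
```

Call:
{"method": "move_arm", "body": {
  "plan": [
    {"tx":-3.2,"ty":-2.5,"tz":0,"wx":0,"wy":0,"wz":0},
    {"tx":-3.2,"ty":-2.5,"tz":0,"wx":0,"wy":0,"wz":0},
    {"tx":-3.2,"ty":-2.5,"tz":0,"wx":0,"wy":0,"wz":0},
    {"tx":-3.2,"ty":-2.5,"tz":0,"wx":0,"wy":0,"wz":0},
    {"tx":-3.2,"ty":-2.5,"tz":0,"wx":0,"wy":0,"wz":0},
    {"tx":-3.2,"ty":-2.5,"tz":0,"wx":0,"wy":0,"wz":0},
    {"tx":-3.2,"ty":-2.5,"tz":0,"wx":0,"wy":0,"wz":0},
    {"tx":-3.2,"ty":-2.5,"tz":0,"wx":0,"wy":0,"wz":0},
    {"tx":-3.2,"ty":-2.5,"tz":0,"wx":0,"wy":0,"wz":0},
    {"tx":-3.2,"ty":-2.5,"tz":0,"wx":0,"wy":0,"wz":0}
  ],
  "gripper": 0,
  "force": 10
}}

```text
time_s: 0.98
ee_pos: [398.8, 220.6, 214.0]
ee_rot: [180.0, 0.0, 163.8]
force: [1.1, -0.1, -0.1]
gripper_width: 27.9
gripper_force: 0.0
```

Call:
{"method": "move_arm", "body": {
  "plan": [
    {"tx":-3.2,"ty":-2.5,"tz":0,"wx":0,"wy":0,"wz":0},
    {"tx":-3.2,"ty":-2.5,"tz":0,"wx":0,"wy":0,"wz":0},
    {"tx":-3.2,"ty":-2.5,"tz":0,"wx":0,"wy":0,"wz":0},
    {"tx":-3.2,"ty":-2.5,"tz":0,"wx":0,"wy":0,"wz":0},
    {"tx":-3.2,"ty":-2.5,"tz":0,"wx":0,"wy":0,"wz":0},
    {"tx":-3.2,"ty":-2.5,"tz":0,"wx":0,"wy":0,"wz":0},
    {"tx":-3.2,"ty":-2.5,"tz":0,"wx":0,"wy":0,"wz":0},
    {"tx":-3.2,"ty":-2.5,"tz":0,"wx":0,"wy":0,"wz":0},
    {"tx":-3.2,"ty":-2.5,"tz":0,"wx":0,"wy":0,"wz":0},
    {"tx":-3.2,"ty":-2.5,"tz":0,"wx":0,"wy":0,"wz":0}
  ]
}}

```text
time_s: 1.82
ee_pos: [636.0, -109.1, 213.5]
ee_rot: [180.0, -0.0, 163.7]
force: [0.9, -0.0, -0.6]
gripper_width: 0.8
gripper_force: 0.0
```

Call:
{"method": "move_arm", "body": {
  "plan": [
    {"tx":0,"ty":0,"tz":0,"wx":0,"wy":0,"wz":0.117},
    {"tx":0,"ty":0,"tz":0,"wx":0,"wy":0,"wz":0.117},
    {"tx":0,"ty":0,"tz":0,"wx":0,"wy":0,"wz":0.117},
    {"tx":0,"ty":0,"tz":0,"wx":0,"wy":0,"wz":0.117},
    {"tx":0,"ty":0,"tz":0,"wx":0,"wy":0,"wz":0.117},
    {"tx":0,"ty":0,"tz":0,"wx":0,"wy":0,"wz":0.117},
    {"tx":0,"ty":0,"tz":0,"wx":0,"wy":0,"wz":0.117},
    {"tx":0,"ty":0,"tz":0,"wx":0,"wy":0,"wz":0.117},
    {"tx":0,"ty":0,"tz":0,"wx":0,"wy":0,"wz":0.117},
    {"tx":0,"ty":0,"tz":0,"wx":0,"wy":0,"wz":0.117},
    {"tx":0,"ty":0,"tz":0,"wx":0,"wy":0,"wz":0.117},
    {"tx":0,"ty":0,"tz":0,"wx":0,"wy":0,"wz":0}
  ]
}}

```text
time_s: 2.82
ee_pos: [635.2, -107.1, 213.5]
ee_rot: [-180.0, -0.0, 89.9]
force: [0.5, -0.1, -0.0]
gripper_width: 0.8
gripper_force: 0.0
```

Run:
```python
from m import *
f=grab_frame("wrist"); save(f,"w1.png"); V=np.array(f["view"]); print(f["vfov"],-V[:3,:3].T@V[:3,3])
s=env.state(); print(s["time_s"],s["ee_pos"],s["ee_rot"],s["force"],s["qpos"])
```

```text
63.613090717943585 [635.61448621 -40.43402477 385.40814497]
2.8667 [ 635.23267468 -107.1448686   213.51977872] [-1.79955483e+02 -1.31093718e-02  9.01381663e+01] [-0.07531172  0.51633773 -0.6955519 ] [-1.05992383e+01  2.46685255e+01  7.98463906e+01  4.73617700e-03
  7.55312640e+01 -1.07385948e+01]
```

View pics/w1.png

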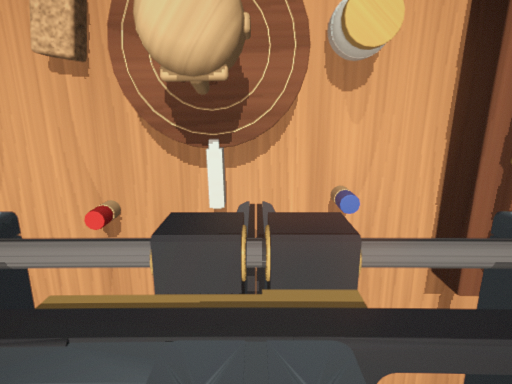

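The wrist view has +y up and +x right. The white arm's tip is at (216,207), the red cap's top at (96,218), the blue cap at (348,203), and the disc's rim arc is visible.

```bash
cat > w.py <<'E'
from h import *
from scipy.optimize import least_squares
def rim(f,box):
    """disc rim: dark-to-light edge along image rays, z=54 points, circle fit R=100"""
    c=f["color"]; hsv=cv2.cvtColor(c,cv2.COLOR_RGB2HSV)
    (cx,cy),P=box,[]
    for a in np.radians(np.arange(-10,191,3)):
        L=np.arange(85,125); u=cx+L*np.cos(a); v=cy+L*np.sin(a)
        ok=(u>0)&(u<511)&(v>0)&(v<383)
        if ok.sum()<30: continue
        val=hsv[v[ok].astype(int),u[ok].astype(int),2].astype(int); g=val[3:]-val[:-3]
        k=np.argmax(g)
        if g[k]>40: P.append(onz(f,u[ok][k]+1.5*np.cos(a),v[ok][k]+1.5*np.sin(a),54))
    P=np.array(P); r=least_squares(lambda q:np.hypot(*(P-q[:2]).T)-100,[587,22],loss="soft_l1",f_scale=1.5)
    print("axis",r.x.round(1),len(P),np.median(abs(r.fun)).round(2)); return r.x
def blobpts(f,lo,hi,box,z):
    hsv=cv2.cvtColor(f["color"],cv2.COLOR_RGB2HSV); m=cv2.inRange(hsv,lo,hi); k=np.zeros_like(m); x0,y0,x1,y1=box; k[y0:y1,x0:x1]=255
    m=cv2.morphologyEx(m&k,cv2.MORPH_OPEN,np.ones((3,3),np.uint8)); n,l,s,ce=cv2.connectedComponentsWithStats(m)
    i=1+np.argmax(s[1:,4]); ys,xs=np.nonzero(l==i); P=np.array([onz(f,x,y,z) for x,y in zip(xs,ys)]); print(s[i],P.mean(0).round(1)); return P
def arm(P):
    mu=P.mean(0); w,v=np.linalg.eigh(np.cov((P-mu).T)); d=v[:,1]; d=d if d[1]<0 else -d
    t=(P-mu)@d; print("arm mu",mu.round(1),"dir",np.degrees(np.arctan2(d[1],d[0])).round(2),"tip",(mu+d*t.max()).round(1)); return mu,d
E
python3 - <<'E'
from w import *
f=grab_frame("wrist"); hsv=cv2.cvtColor(f["color"],cv2.COLOR_RGB2HSV)
for p in((96,218),(103,212),(348,205),(215,180),(112,210)): print(p,hsv[p[1],p[0]])
ax=rim(f,(209,45))
r=blobpts(f,(0,200,60),(8,255,255),(80,195,125,235),45)
b=blobpts(f,(105,150,60),(130,255,255),(330,185,365,220),45)
a=arm(blobpts(f,(0,0,150),(180,60,255),(195,140,240,215),58))
E
```

```text
(96, 218) [  1 186 227]
(103, 212) [  1 196 133]
(348, 205) [112 125 185]
(215, 180) [ 36  16 235]
(112, 210) [ 15 124 164]
axis [589.5  22.5] 67 1.72Traceback (most recent call last):
  File "<stdin>", line 5, in <module>
  File "w.py", line 19, in blobpts
    i=1+np.argmax(s[1:,4]); ys,xs=np.nonzero(l==i); P=np.array([onz(f,x,y,z) for x,y in zip(xs,ys)]); print(s[i],P.mean(0).round(1)); return P
        ~~~~~~~~~^^^^^^^^^
    return _wrapfunc(a, 'argmax', axis=axis, out=out, **kwds)
    return bound(*args, **kwds)
ValueError: attempt to get argmax of an empty sequence
```

```bash
cat >> w.py <<'E'
def ring(f,c0,r0=50,r1=98):
    hsv=cv2.cvtColor(f["color"],cv2.COLOR_RGB2HSV); g=f["color"][...,1].astype(int)
    P=[]
    for a in np.radians(np.arange(0,360,4)):
        L=np.arange(r0,r1); u=(c0[0]+L*np.cos(a)).round().astype(int); v=(c0[1]+L*np.sin(a)).round().astype(int)
        ok=(u>0)&(u<511)&(v>0)&(v<383)
        if ok.sum()<len(L): continue
        x=g[v,u]; t=2*x[3:-3]-x[:-6]-x[6:]
        k=np.argmax(t)+3
        P.append(onz(f,u[k],v[k],54))
    P=np.array(P); r=least_squares(lambda q:np.hypot(*(P-q[:2]).T)-q[2],[587,22,80],loss="soft_l1",f_scale=1)
    print("ring axis",r.x.round(1),len(P),np.median(abs(r.fun)).round(2)); return r.x[:2]
E
python3 - <<'E'
from w import *
f=grab_frame("wrist")
ax=ring(f,(209,45),78,96)
r=blobpts(f,(0,160,170),(8,255,255),(80,195,125,235),45)
b=blobpts(f,(105,90,140),(130,255,255),(330,185,365,220),45)
mu,d=arm(blobpts(f,(0,0,150),(180,60,255),(195,140,240,215),58))
A=lambda p:np.degrees(np.arctan2(*(p-ax)[::-1])).round(2)
print("red",A(r.mean(0)),"blue",A(b.mean(0)),"arm",A(mu),"line x at axis y",mu[0]+d[0]/d[1]*(ax[1]-mu[1]))
print(np.ptp(r,0),np.ptp(b,0))
g=grab_frame("top")
hsv=cv2.cvtColor(g["color"],cv2.COLOR_RGB2HSV)
hub=blobpts(g,(0,0,130),(180,60,255),(198,180,220,210),60)
E
```

```text
ring axis [589.1  22.4  84.7] 58 0.26
[ 84 210  20  19 301] [ 448.4 -161.5]
[340 195  19  19 281] [ 742.2 -142.2]
[ 206  140   18   68 1002] [ 591.5 -106. ]
arm mu [ 591.5 -106. ] dir -88.92 tip [ 592.2 -142.5]
red -127.43 blue -47.06 arm -88.94 line x at axis y 589.0647409289119
[22.1245597  21.93594791] [20.85668908 21.4853829 ]
[205 190   8  10  73] [609.3 167.5]
```

Call:
{"method": "move_arm", "body": {
  "plan": [
    {"tx":-0.2,"ty":0,"tz":3.6,"wx":0,"wy":0,"wz":0},
    {"tx":-0.2,"ty":0,"tz":3.6,"wx":0,"wy":0,"wz":0},
    {"tx":-0.2,"ty":0,"tz":3.6,"wx":0,"wy":0,"wz":0},
    {"tx":-0.2,"ty":0,"tz":3.6,"wx":0,"wy":0,"wz":0},
    {"tx":-0.2,"ty":0,"tz":3.6,"wx":0,"wy":0,"wz":0},
    {"tx":0,"ty":0,"tz":0,"wx":0,"wy":0,"wz":0},
    {"tx":0,"ty":0,"tz":0,"wx":0,"wy":0,"wz":0}
  ]
}}

```text
time_s: 3.6
ee_pos: [634.3, -117.0, 32.5]
ee_rot: [-179.8, -0.1, 90.0]
force: [0.7, 0.4, 0.5]
gripper_width: 0.5
gripper_force: 0.0
```

Call:
{"method": "move_arm", "body": {
  "plan": [
    {"tx":0,"ty":-0.6,"tz":0,"wx":0,"wy":0,"wz":0},
    {"tx":0,"ty":-0.6,"tz":0,"wx":0,"wy":0,"wz":0},
    {"tx":0,"ty":-0.4,"tz":0,"wx":0,"wy":0,"wz":0},
    {"tx":0,"ty":-0.3,"tz":0,"wx":0,"wy":0,"wz":0.01},
    {"tx":0,"ty":-0.2,"tz":0,"wx":0,"wy":0,"wz":0},
    {"tx":0,"ty":-0.2,"tz":0,"wx":0,"wy":0,"wz":0},
    {"tx":0,"ty":0,"tz":0,"wx":0,"wy":0,"wz":0},
    {"tx":0,"ty":0,"tz":0,"wx":0,"wy":0,"wz":0}
  ]
}}

```text
time_s: 4.27
ee_pos: [612.5, -117.2, 34.1]
ee_rot: [180.0, -0.0, 89.4]
force: [0.8, -0.7, -0.6]
gripper_width: 0.5
gripper_force: 0.0
```

Run:
```python
from w import *
f=grab_frame("wrist"); save(f,"w2.png"); s=env.state(); print(s["time_s"],s["ee_pos"],s["ee_rot"],s["force"])
```

```text
4.3167 [ 612.60302072 -117.15635917   34.03179796] [ 1.79976621e+02 -3.38186731e-03  8.94262758e+01] [ 0.15930685 -0.26680425  0.16087395]
```

View pics/w2.png

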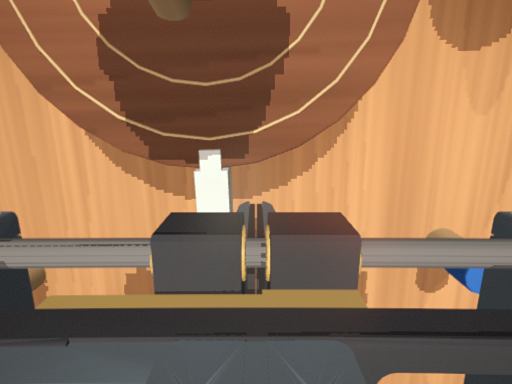

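The white arm is at (196–231, 150–212). The finger tips at about (237–272, 205) sit just to its right with no contact yet.

Call:
{"method": "move_arm", "body": {
  "plan": [
    {"tx":-0.02,"ty":-0.35,"tz":0,"wx":0,"wy":0,"wz":0.02},
    {"tx":-0.06,"ty":-0.55,"tz":0,"wx":0,"wy":0,"wz":0.04},
    {"tx":-0.09,"ty":-0.7,"tz":0,"wx":0,"wy":0,"wz":0.05},
    {"tx":-0.09,"ty":-0.7,"tz":0,"wx":0,"wy":0,"wz":0.05},
    {"tx":-0.09,"ty":-0.7,"tz":0,"wx":0,"wy":0,"wz":0.05},
    {"tx":-0.09,"ty":-0.7,"tz":0,"wx":0,"wy":0,"wz":0.05},
    {"tx":-0.09,"ty":-0.7,"tz":0,"wx":0,"wy":0,"wz":0.05},
    {"tx":-0.09,"ty":-0.7,"tz":0,"wx":0,"wy":0,"wz":0.05},
    {"tx":-0.09,"ty":-0.7,"tz":0,"wx":0,"wy":0,"wz":0.05},
    {"tx":-0.06,"ty":-0.55,"tz":0,"wx":0,"wy":0,"wz":0.04},
    {"tx":-0.02,"ty":-0.28,"tz":0,"wx":0,"wy":0,"wz":0.02},
    {"tx":0,"ty":0,"tz":0,"wx":0,"wy":0,"wz":0}
  ]
}}

```text
time_s: 5.32
ee_pos: [546.4, -110.6, 34.1]
ee_rot: [180.0, 0.0, 62.5]
force: [0.2, -0.3, 0.0]
gripper_width: 0.3
gripper_force: 0.1
```

Run:
```python
from w import *
f=grab_frame("wrist"); save(f,"w3.png"); s=env.state(); print(s["time_s"],s["ee_pos"],s["ee_rot"],s["force"])
mu,d=arm(blobpts(f,(0,0,150),(180,60,255),(170,140,260,212),58)); ax=np.array([589.1,22.4])
print("arm ang",np.degrees(np.arctan2(*(mu-ax)[::-1])))
e=(np.array(s["ee_pos"][:2])-ax); a=np.radians(s["ee_rot"][2]); t=np.array([np.cos(a),np.sin(a)]); print("tcp rel tool", e@t, e@[np.sin(a),-np.cos(a)])
```

```text
5.3667 [ 546.48405879 -110.36566522   34.01792515] [-1.79988745e+02 -1.46550266e-02  6.25055986e+01] [ 0.40330933 -0.83840883  0.08103736]
[ 197  152   36   60 1782] [543.4 -72.5]
arm mu [543.4 -72.5] dir -115.07 tip [537.4 -85.3]
arm ang -115.72262090623983
tcp rel tool -137.4447310330718 23.490130217150558
```

View pics/w3.png

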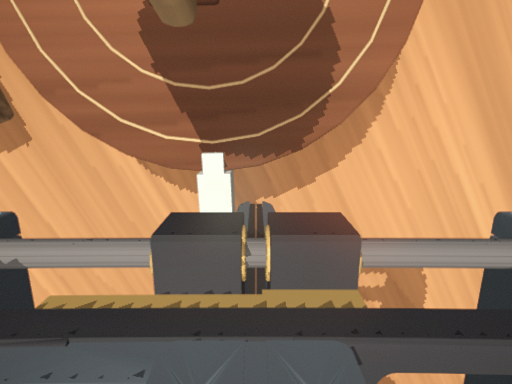

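The arm at (198–233, 152–212) has followed the finger and is at about -116°, with the target at -127.4°. I'll push on, back off and measure.

Call:
{"method": "move_arm", "body": {
  "plan": [
    {"tx":-0.02,"ty":-0.28,"tz":0,"wx":0,"wy":0,"wz":0.02},
    {"tx":-0.06,"ty":-0.55,"tz":0,"wx":0,"wy":0,"wz":0.04},
    {"tx":-0.06,"ty":-0.55,"tz":0,"wx":0,"wy":0,"wz":0.04},
    {"tx":-0.05,"ty":-0.42,"tz":0,"wx":0,"wy":0,"wz":0.03},
    {"tx":-0.03,"ty":-0.28,"tz":0,"wx":0,"wy":0,"wz":0.02},
    {"tx":0,"ty":-0.14,"tz":0,"wx":0,"wy":0,"wz":0.01},
    {"tx":0,"ty":0,"tz":0,"wx":0,"wy":0,"wz":0},
    {"tx":0,"ty":0,"tz":0,"wx":0,"wy":0,"wz":0}
  ]
}}

```text
time_s: 6.03
ee_pos: [526.4, -100.6, 33.9]
ee_rot: [-180.0, -0.0, 53.3]
force: [0.5, -0.5, -0.3]
gripper_width: 0.6
gripper_force: 0.4
```

Call:
{"method": "move_arm", "body": {
  "plan": [
    {"tx":0,"ty":1.5,"tz":0,"wx":0,"wy":0,"wz":0},
    {"tx":0,"ty":1.5,"tz":0,"wx":0,"wy":0,"wz":0},
    {"tx":0,"ty":0,"tz":-4,"wx":0,"wy":0,"wz":0},
    {"tx":0,"ty":0,"tz":-4,"wx":0,"wy":0,"wz":0},
    {"tx":0,"ty":0,"tz":-4,"wx":0,"wy":0,"wz":0},
    {"tx":0,"ty":0,"tz":-4,"wx":0,"wy":0,"wz":0},
    {"tx":0,"ty":0,"tz":0,"wx":0,"wy":0,"wz":0},
    {"tx":0,"ty":0,"tz":0,"wx":0,"wy":0,"wz":0}
  ]
}}

```text
time_s: 6.7
ee_pos: [551.8, -118.6, 196.3]
ee_rot: [179.8, -0.2, 53.3]
force: [-1.0, -0.3, -0.3]
gripper_width: 0.7
gripper_force: 0.0
```

Run:
```python
from w import *
f=grab_frame("wrist"); save(f,"w4.png"); s=env.state(); print(s["time_s"],s["ee_pos"],s["ee_rot"],s["force"])
```

```text
6.75 [ 550.36953015 -118.38597048  194.12389912] [-1.79994750e+02 -4.15190981e-02  5.33386260e+01] [-1.33524346 -0.1360374  -0.3676779 ]
```

View pics/w4.png

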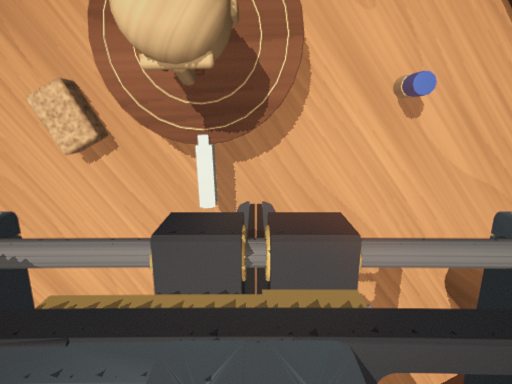

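The arm is clear of the finger, at (203,135)–(208,207). The red dog is hidden behind the gripper, so I use its earlier measured position.

```bash
cat > c.py <<'E'
from w import *
f=grab_frame("wrist"); s=env.state()
A=lambda p,ax:np.degrees(np.arctan2(*(p-ax)[::-1])).round(2)
ax=np.array([589.1,22.4])
axr=ring(f,(196,29),80,102)
mu,d=arm(blobpts(f,(0,0,150),(180,60,255),(185,134,235,209),58)); print("wrist: ",A(mu,ax),A(mu,axr))
t=grab_frame("top"); P=blobpts(t,(0,0,150),(180,70,255),(265,195,315,250),58)
mu,d=arm(P); print("top:",A(mu,ax))
E
python3 c.py
```

```text
ring axis [589.6  23.7  85. ] 54 0.45
[ 197  134   20   74 1159] [515.8 -82.3]
arm mu [515.8 -82.3] dir -124.85 tip [ 494.4 -113. ]
wrist:  -124.99 -124.86
[300 195  15  15 203] [ 584.9 -150.8]
arm mu [ 584.9 -150.8] dir -137.35 tip [ 561.6 -172.3]
top: -91.4
```

Call:
{"method": "move_arm", "body": {
  "plan": [
    {"tx":0,"ty":0,"tz":4,"wx":0,"wy":0,"wz":0},
    {"tx":0,"ty":0,"tz":4,"wx":0,"wy":0,"wz":0},
    {"tx":0,"ty":0,"tz":4,"wx":0,"wy":0,"wz":0},
    {"tx":0,"ty":0,"tz":4,"wx":0,"wy":0,"wz":0},
    {"tx":0,"ty":0,"tz":0,"wx":0,"wy":0,"wz":0},
    {"tx":0,"ty":-1.0,"tz":0,"wx":0,"wy":0,"wz":0},
    {"tx":0,"ty":-1.0,"tz":0,"wx":0,"wy":0,"wz":0},
    {"tx":0,"ty":-0.6,"tz":0,"wx":0,"wy":0,"wz":0},
    {"tx":0,"ty":-0.4,"tz":0,"wx":0,"wy":0,"wz":0}
  ]
}}

```text
time_s: 7.6
ee_pos: [526.6, -100.3, 36.1]
ee_rot: [179.8, -0.1, 53.4]
force: [-1.4, 0.3, 0.6]
gripper_width: 0.1
gripper_force: 0.0
```

Call:
{"method": "move_arm", "body": {
  "plan": [
    {"tx":0,"ty":-0.14,"tz":0,"wx":0,"wy":0,"wz":0.01},
    {"tx":0,"ty":-0.14,"tz":0,"wx":0,"wy":0,"wz":0.01},
    {"tx":0,"ty":-0.14,"tz":0,"wx":0,"wy":0,"wz":0.01},
    {"tx":0,"ty":-0.14,"tz":0,"wx":0,"wy":0,"wz":0.01},
    {"tx":0,"ty":0,"tz":0,"wx":0,"wy":0,"wz":0},
    {"tx":0,"ty":0,"tz":0,"wx":0,"wy":0,"wz":0},
    {"tx":0,"ty":0,"tz":0,"wx":0,"wy":0,"wz":0}
  ]
}}

```text
time_s: 8.18
ee_pos: [522.4, -97.5, 34.0]
ee_rot: [180.0, -0.0, 51.0]
force: [1.7, -1.0, 1.2]
gripper_width: 0.7
gripper_force: 1.0
```

Call:
{"method": "move_arm", "body": {
  "plan": [
    {"tx":0,"ty":1.5,"tz":0,"wx":0,"wy":0,"wz":0},
    {"tx":0,"ty":1.5,"tz":0,"wx":0,"wy":0,"wz":0},
    {"tx":0,"ty":0,"tz":-4,"wx":0,"wy":0,"wz":0},
    {"tx":0,"ty":0,"tz":-4,"wx":0,"wy":0,"wz":0},
    {"tx":0,"ty":0,"tz":-4,"wx":0,"wy":0,"wz":0},
    {"tx":0,"ty":0,"tz":-4,"wx":0,"wy":0,"wz":0},
    {"tx":-2.5,"ty":2.5,"tz":-2,"wx":0,"wy":0,"wz":-0.1},
    {"tx":-2.5,"ty":2.5,"tz":-2,"wx":0,"wy":0,"wz":-0.1},
    {"tx":-2.5,"ty":2.5,"tz":0,"wx":0,"wy":0,"wz":-0.1},
    {"tx":0,"ty":0,"tz":0,"wx":0,"wy":0,"wz":0},
    {"tx":0,"ty":0,"tz":0,"wx":0,"wy":0,"wz":0}
  ]
}}

```text
time_s: 9.1
ee_pos: [566.2, -220.7, 232.6]
ee_rot: [-179.8, -0.0, 68.0]
force: [0.3, 0.4, -0.1]
gripper_width: 0.6
gripper_force: 0.0
```

Run:
```python
from w import *
f=grab_frame("wrist"); t=grab_frame("top"); c=cv2.resize(t["color"][150:300,220:360],(480,514),interpolation=cv2.INTER_CUBIC)[:384]
cv2.imwrite("pics/w5.png",np.hstack([f["color"],c])[:,:800,::-1]); s=env.state(); print(s["time_s"],s["ee_pos"],s["ee_rot"],s["force"])
```

```text
9.2 [ 565.85632387 -218.84934651  232.5210995 ] [-1.79770681e+02 -5.34359537e-02  6.81749567e+01] [ 0.79392614  0.23824217 -1.14574059]
```

View pics/w5.png

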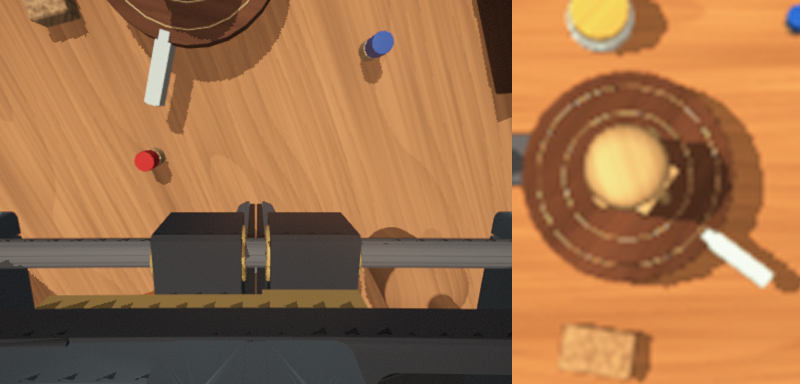

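The left panel (wrist) shows the arm from (165,33) to (156,105), with the red cap at (145,161). In the right panel (top) the arm is unobstructed.

```bash
cat > c2.py <<'E'
from w import *
from h import *
A=lambda p,q:np.degrees(np.arctan2(*(p-q)[::-1])).round(2)
ax=np.array([589.1,22.4])
f=grab_frame("wrist"); t=grab_frame("top")
mw,dw=arm(blobpts(f,(0,0,150),(180,60,255),(135,42,190,115),58)); rw=blobpts(f,(0,160,150),(8,255,255),(120,140,170,180),45).mean(0)
mt,dt=arm(blobpts(t,(0,0,150),(180,70,255),(265,195,315,250),58)); rt=blobpts(t,(0,180,100),(8,255,255),(300,235,322,255),42).mean(0)
print("wrist arm",A(mw,ax),"red",A(rw,ax),"arm->red dir",A(rw,mw)); print("top arm",A(mt,ax),"red",A(rt,ax))
E
python3 c2.py
```

```text
[ 146   42   26   65 1054] [509.6 -82.3]
arm mu [509.6 -82.3] dir -127.54 tip [ 489.  -109.1]
[135 152  20  21 311] [ 448.7 -161.4]
[276 217  20  16 128] [511.  -78.4]
arm mu [511.  -78.4] dir -126.42 tip [ 489.  -108.2]
[308 241   5   7  31] [ 448.9 -157.9]
wrist arm -127.22 red -127.37 arm->red dir -127.57
top arm -127.78 red -127.87
```

The arm is within about 0.2° of the red dog, so that part is done. Next is the clamp lever, whose pivot is about (609,167.5) and direction 97.5°.

Call:
{"method": "move_arm", "body": {
  "plan": [
    {"tx":3.77,"ty":-0.81,"tz":0,"wx":0,"wy":0,"wz":0},
    {"tx":3.77,"ty":-0.81,"tz":0,"wx":0,"wy":0,"wz":0},
    {"tx":3.77,"ty":-0.81,"tz":0,"wx":0,"wy":0,"wz":0},
    {"tx":3.77,"ty":-0.81,"tz":0,"wx":0,"wy":0,"wz":0},
    {"tx":3.77,"ty":-0.81,"tz":0,"wx":0,"wy":0,"wz":0},
    {"tx":3.77,"ty":-0.81,"tz":0,"wx":0,"wy":0,"wz":0},
    {"tx":3.77,"ty":-0.81,"tz":0,"wx":0,"wy":0,"wz":0},
    {"tx":3.77,"ty":-0.81,"tz":0,"wx":0,"wy":0,"wz":0},
    {"tx":3.77,"ty":-0.81,"tz":0,"wx":0,"wy":0,"wz":0},
    {"tx":3.77,"ty":-0.81,"tz":0,"wx":0,"wy":0,"wz":0},
    {"tx":3.77,"ty":-0.81,"tz":0,"wx":0,"wy":0,"wz":0},
    {"tx":3.77,"ty":-0.81,"tz":0,"wx":0,"wy":0,"wz":0}
  ]
}}

```text
time_s: 10.3
ee_pos: [643.2, 239.3, 233.8]
ee_rot: [-179.9, 0.0, 68.3]
force: [-0.1, -1.0, -0.5]
gripper_width: 0.6
gripper_force: 0.0
```

Call:
{"method": "move_arm", "body": {
  "plan": [
    {"tx":0,"ty":0,"tz":0,"wx":0,"wy":0,"wz":-0.1},
    {"tx":0,"ty":0,"tz":0,"wx":0,"wy":0,"wz":-0.1},
    {"tx":0,"ty":0,"tz":0,"wx":0,"wy":0,"wz":-0.1},
    {"tx":0,"ty":0,"tz":0,"wx":0,"wy":0,"wz":-0.1},
    {"tx":0,"ty":0,"tz":0,"wx":0,"wy":0,"wz":-0.11},
    {"tx":0,"ty":0,"tz":0,"wx":0,"wy":0,"wz":0},
    {"tx":0,"ty":0,"tz":0,"wx":0,"wy":0,"wz":0}
  ]
}}

```text
time_s: 10.88
ee_pos: [643.6, 237.1, 233.7]
ee_rot: [-180.0, -0.0, 97.3]
force: [0.2, 0.4, -0.7]
gripper_width: 0.4
gripper_force: 0.0
```

Run:
```python
from w import *
f=grab_frame("wrist"); save(f,"w6.png"); s=env.state(); print(s["time_s"],s["ee_pos"],s["ee_rot"],s["force"])
P=blobpts(f,(22,120,90),(36,255,255),(100,0,300,215),58); mu,d=arm(P); print(np.ptp(P@np.array([-d[1],d[0]])))
```

```text
10.9333 [643.76223066 236.94163983 233.82876532] [-1.79961611e+02 -4.33459458e-03  9.73436863e+01] [-0.38243549 -0.38819171 -0.4755277 ]
[212 150  14  63 777] [602.8 221.8]
arm mu [602.8 221.8] dir -82.43 tip [607.7 184.6]
14.609825462771141
```

View pics/w6.png

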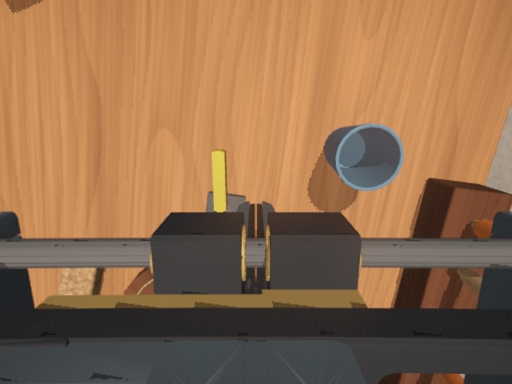

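The yellow lever runs from (219,150) to (219,212) at 97.6°, and the finger is to its right. The cup at (365,158) is clear. Lowering and approaching.

Call:
{"method": "move_arm", "body": {
  "plan": [
    {"tx":0,"ty":0,"tz":4,"wx":0,"wy":0,"wz":0},
    {"tx":0,"ty":0,"tz":4,"wx":0,"wy":0,"wz":0},
    {"tx":0,"ty":0,"tz":4,"wx":0,"wy":0,"wz":0},
    {"tx":0,"ty":0,"tz":4,"wx":0,"wy":0,"wz":0},
    {"tx":0,"ty":0,"tz":4,"wx":0,"wy":0,"wz":0},
    {"tx":0,"ty":0,"tz":0,"wx":0,"wy":0,"wz":0},
    {"tx":0,"ty":-0.8,"tz":0,"wx":0,"wy":0,"wz":0},
    {"tx":0,"ty":-0.8,"tz":0,"wx":0,"wy":0,"wz":0},
    {"tx":0,"ty":-0.6,"tz":0,"wx":0,"wy":0,"wz":0},
    {"tx":0,"ty":-0.3,"tz":0,"wx":0,"wy":0,"wz":0},
    {"tx":0,"ty":0,"tz":0,"wx":0,"wy":0,"wz":0}
  ]
}}

```text
time_s: 11.85
ee_pos: [619.8, 233.5, 36.6]
ee_rot: [179.8, -0.0, 97.5]
force: [-0.1, 0.0, -0.4]
gripper_width: 0.6
gripper_force: 0.0
```

Call:
{"method": "move_arm", "body": {
  "plan": [
    {"tx":0.06,"ty":-0.26,"tz":0,"wx":0,"wy":0,"wz":-0.04},
    {"tx":0.12,"ty":-0.52,"tz":0,"wx":0,"wy":0,"wz":-0.08},
    {"tx":0.12,"ty":-0.52,"tz":0,"wx":0,"wy":0,"wz":-0.08},
    {"tx":0.12,"ty":-0.52,"tz":0,"wx":0,"wy":0,"wz":-0.08},
    {"tx":0.12,"ty":-0.52,"tz":0,"wx":0,"wy":0,"wz":-0.08},
    {"tx":0.12,"ty":-0.52,"tz":0,"wx":0,"wy":0,"wz":-0.08},
    {"tx":0.12,"ty":-0.52,"tz":0,"wx":0,"wy":0,"wz":-0.08},
    {"tx":0.12,"ty":-0.52,"tz":0,"wx":0,"wy":0,"wz":-0.08},
    {"tx":0.12,"ty":-0.52,"tz":0,"wx":0,"wy":0,"wz":-0.08},
    {"tx":0.12,"ty":-0.52,"tz":0,"wx":0,"wy":0,"wz":-0.08},
    {"tx":0,"ty":0,"tz":0,"wx":0,"wy":0,"wz":0}
  ]
}}

```text
time_s: 12.77
ee_pos: [572.1, 221.5, 35.6]
ee_rot: [179.8, 0.1, 141.1]
force: [-0.2, 0.1, 0.3]
gripper_width: 0.4
gripper_force: 0.0
```

```bash
cat > l.py <<'E'
from w import *
f=grab_frame("wrist"); s=env.state(); print(s["time_s"],s["ee_pos"],s["ee_rot"],s["force"])
P=blobpts(f,(22,120,90),(36,255,255),(100,0,300,215),58); mu,d=arm(P)
p=np.array([609.3,167.5]); print("lever",np.degrees(np.arctan2(*(mu-p)[::-1])))
e=np.array(s["ee_pos"][:2])-p; a=np.radians(s["ee_rot"][2]); print("tcp rel pivot in tool",e@[np.cos(a),np.sin(a)],e@[np.sin(a),-np.cos(a)])
E
python3 l.py
```

```text
12.8167 [572.1891348  221.36476663  35.29781694] [1.79882672e+02 7.22312820e-02 1.40896178e+02] [-0.14433186 -0.83084805  0.09180417]
[206 196  29  17 467] [543.9 221.1]
arm mu [543.9 221.1] dir -128.46 tip [539.4 215.5]
lever 140.6710588145552
tcp rel pivot in tool 62.77218597091355 18.392445965936364
```

Call:
{"method": "move_arm", "body": {
  "plan": [
    {"tx":0.06,"ty":-0.26,"tz":0,"wx":0,"wy":0,"wz":-0.04},
    {"tx":0.12,"ty":-0.52,"tz":0,"wx":0,"wy":0,"wz":-0.08},
    {"tx":0.12,"ty":-0.52,"tz":0,"wx":0,"wy":0,"wz":-0.08},
    {"tx":0.12,"ty":-0.52,"tz":0,"wx":0,"wy":0,"wz":-0.08},
    {"tx":0.12,"ty":-0.52,"tz":0,"wx":0,"wy":0,"wz":-0.08},
    {"tx":0.06,"ty":-0.26,"tz":0,"wx":0,"wy":0,"wz":-0.04},
    {"tx":0.06,"ty":-0.26,"tz":0,"wx":0,"wy":0,"wz":-0.04},
    {"tx":0.03,"ty":-0.13,"tz":0,"wx":0,"wy":0,"wz":-0.02},
    {"tx":0.03,"ty":-0.13,"tz":0,"wx":0,"wy":0,"wz":-0.02},
    {"tx":0,"ty":0,"tz":0,"wx":0,"wy":0,"wz":0},
    {"tx":0,"ty":0,"tz":0,"wx":0,"wy":0,"wz":0}
  ]
}}

```text
time_s: 13.73
ee_pos: [551.9, 197.2, 34.3]
ee_rot: [180.0, 0.1, 168.4]
force: [1.0, 2.2, 1.7]
gripper_width: 0.3
gripper_force: 1.1
```

```bash
python3 l.py
```

```text
13.7833 [551.83287264 197.1862357   34.23024948] [1.79957468e+02 6.66592173e-02 1.68451111e+02] [1.30315434 1.97539817 1.00753479]Traceback (most recent call last):
  File "l.py", line 3, in <module>
    P=blobpts(f,(22,120,90),(36,255,255),(100,0,300,215),58); mu,d=arm(P)
  File "w.py", line 19, in blobpts
    i=1+np.argmax(s[1:,4]); ys,xs=np.nonzero(l==i); P=np.array([onz(f,x,y,z) for x,y in zip(xs,ys)]); print(s[i],P.mean(0).round(1)); return P
        ~~~~~~~~~^^^^^^^^^
    return _wrapfunc(a, 'argmax', axis=axis, out=out, **kwds)
    return bound(*args, **kwds)
ValueError: attempt to get argmax of an empty sequence
```

Call:
{"method": "move_arm", "body": {
  "plan": [
    {"tx":0.03,"ty":-0.13,"tz":0,"wx":0,"wy":0,"wz":-0.02},
    {"tx":0.02,"ty":-0.13,"tz":0,"wx":0,"wy":0,"wz":-0.01},
    {"tx":0,"ty":0,"tz":0,"wx":0,"wy":0,"wz":0}
  ]
}}

```text
time_s: 14.03
ee_pos: [551.1, 196.0, 34.2]
ee_rot: [179.8, 0.1, 170.2]
force: [1.6, 7.3, 1.0]
gripper_width: 0.5
gripper_force: 3.4
```

Call:
{"method": "move_arm", "body": {
  "plan": [
    {"tx":0,"ty":-0.12,"tz":0,"wx":0,"wy":0,"wz":0},
    {"tx":0,"ty":0,"tz":0,"wx":0,"wy":0,"wz":0}
  ]
}}

```text
time_s: 14.2
ee_pos: [551.2, 195.9, 34.3]
ee_rot: [179.7, 0.1, 170.1]
force: [0.3, 10.6, 0.4]
gripper_width: 0.3
gripper_force: 5.1
```

Call:
{"method": "move_arm", "body": {
  "plan": [
    {"tx":0,"ty":-0.12,"tz":0,"wx":0,"wy":0,"wz":0},
    {"tx":0,"ty":0,"tz":0,"wx":0,"wy":0,"wz":0}
  ]
}}

```text
time_s: 14.37
ee_pos: [551.2, 195.8, 34.3]
ee_rot: [179.6, 0.1, 170.1]
force: [1.2, 14.4, -1.1]
gripper_width: 0.6
gripper_force: 6.8
```

The force is rising with no motion, so the lever is against its stop. Backing off and checking.

Call:
{"method": "move_arm", "body": {
  "plan": [
    {"tx":0,"ty":1.5,"tz":0,"wx":0,"wy":0,"wz":0},
    {"tx":0,"ty":2.0,"tz":0,"wx":0,"wy":0,"wz":0},
    {"tx":0,"ty":2.0,"tz":0,"wx":0,"wy":0,"wz":0},
    {"tx":0,"ty":0,"tz":-4,"wx":0,"wy":0,"wz":0},
    {"tx":0,"ty":0,"tz":-4,"wx":0,"wy":0,"wz":0},
    {"tx":0,"ty":0,"tz":-4,"wx":0,"wy":0,"wz":0},
    {"tx":0,"ty":0,"tz":-4,"wx":0,"wy":0,"wz":0},
    {"tx":0,"ty":3.5,"tz":0,"wx":0,"wy":0,"wz":0},
    {"tx":0,"ty":3.5,"tz":0,"wx":0,"wy":0,"wz":0},
    {"tx":0,"ty":3.5,"tz":0,"wx":0,"wy":0,"wz":0},
    {"tx":0,"ty":3.5,"tz":0,"wx":0,"wy":0,"wz":0},
    {"tx":0,"ty":0,"tz":0,"wx":0,"wy":0,"wz":0}
  ]
}}

```text
time_s: 15.37
ee_pos: [582.7, 389.8, 192.2]
ee_rot: [179.9, -0.1, 170.5]
force: [-0.4, -0.4, -0.2]
gripper_width: 0.6
gripper_force: 0.0
```

Run:
```python
from w import *
t=grab_frame("top"); c=cv2.resize(t["color"][120:290,140:340],(700,595),interpolation=cv2.INTER_CUBIC); cv2.imwrite("pics/t7.png",c[...,::-1])
ax=np.array([589.1,22.4]); p=np.array([609.3,167.5]); A=lambda p,q:np.degrees(np.arctan2(*(p-q)[::-1])).round(2)
mt,_=arm(blobpts(t,(0,0,150),(180,70,255),(265,195,315,250),58)); rt=blobpts(t,(0,180,100),(8,255,255),(300,235,322,255),42).mean(0)
m,_=arm(blobpts(t,(22,150,120),(36,255,255),(170,180,222,240),58)); print("arm",A(mt,ax),"red",A(rt,ax),"lever",A(m,p))
```

```text
[276 217  20  16 128] [511.  -78.4]
arm mu [511.  -78.4] dir -126.42 tip [ 489.  -108.2]
[308 241   7   8  47] [ 447.2 -160.9]Traceback (most recent call last):
  File "<stdin>", line 5, in <module>
  File "w.py", line 19, in blobpts
    i=1+np.argmax(s[1:,4]); ys,xs=np.nonzero(l==i); P=np.array([onz(f,x,y,z) for x,y in zip(xs,ys)]); print(s[i],P.mean(0).round(1)); return P
        ~~~~~~~~~^^^^^^^^^
    return _wrapfunc(a, 'argmax', axis=axis, out=out, **kwds)
    return bound(*args, **kwds)
ValueError: attempt to get argmax of an empty sequence
```

View pics/t7.png

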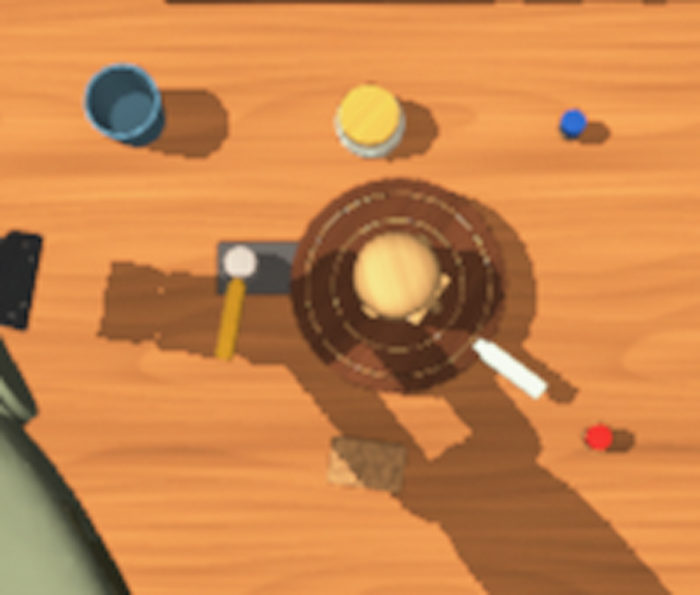

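The lever, in shadow, runs from its hub at (240,262) to (226,357). That is about 171°, at the stop. The arm, from (478,345) to (542,390), is unchanged and points at the red dog at (600,437). The other objects in view stand where they were.

```bash
python3 -c "
from workcell import env
print(env.job_done())"
```

```text
the job is handed in; nothing more can be done
None
```

I turned the white arm to point at the red-capped dog (within about 0.2° by my measurement), then pushed the clamp lever to its stop and handed the job in at about 15 s; no verdict came back.

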